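# Hold the curing lamp over the glass joint

### The job

Turn the red lever of the ball valve fully open so that the vacuum holds the two glass plates, and then take the ultraviolet line lamp out of its cradle by the handle, carry it high over the vise and hold it lens-down above the joint between the plates: level, lengthwise along the joint, centred on it, with the lens about one centimetre above the glass. Do not let the lamp touch the glass, the fixture or the vise, do not shift the plates, and do not push away the other things on the bench. Finish while still holding the lamp there, steady in the gripper.

Things in the scene. Friction and masses are not known exactly. Their poses are not given: they have to be found in the camera images.
- lamp: Cordless T-shaped ultraviolet line lamp, 0.30 kg, standing lens-down in its cradle. Origin: centre of the flat violet lens face (86 x 22 mm) on its underside; z up the handle, x along the long head. Head 91 mm along x, 32 mm along y, 25 mm high (fins to 29 mm); whole lamp 138 mm tall. Both ways round along x are alike for the job.
- lamp_handle (a point): Point in the middle of the lamp's upright orange handle, to grip by its flat sides, 105 mm above the lens face, axes as the lamp's. Handle 36 mm along x, 28 mm along y, straight from 43 to 135 mm above the lens face.
- dock: Grey and black charging cradle for the lamp, fixed to the bench, 120 x 64 mm foot (x, y), 106 x 50 mm box, 30 mm high; origin at the centre of its underside, x along its length. The lamp's head stands in its pocket (94 x 38 mm), whose floor is 12 mm above the bench, so the pocket is 18 mm deep.
- rig: Vacuum bonding fixture, fixed to the bench; origin on the underside of its aluminium base plate, 200 mm (x) by 580 mm (y, -220 to +360), 10 mm thick. Along y: black vacuum bed 160 x 180 mm centred at y = -110, top 52 mm high, two 5 mm pins on it; gauge at y = 19, top 123 mm high; ball valve at y = 75; pump y = 205 to 352, 123 mm high; a 21 mm pipe along y joins them, axis 34 mm high.
- seam (a point): Middle of the joint between the two glass plates, at the height of their top face (58 mm above the bench). x runs along the joint (100 mm long), y across it, z up.
- glass_a: Green-tinted glass plate 100 (x) x 70 (y) x 6 mm, lying loose on the vacuum bed on the -y side of the joint, with a pale ground edge at the joint. Origin: centre of its underside.
- glass_b: The second, equal glass plate, on the +y side of the joint.
- valve (a joint): Turn of the ball valve's lever: 0 = closed, the lever across the pipe (pointing along the fixture's -x); pi/2 = open at its stop, the lever along the pipe (pointing along +y, to the pump). Seen from above it opens clockwise. Stays where it is left; friction 0.3 N m (about 4 N at the grip point).
- valve_axis (a point): Point on the vertical axis of the valve's lever, at the height of the lever's grip (78 mm above the bench).
- lever_grip (a point): Point in the middle of the red sleeve of the lever's grip, 80 mm from the axis; moves with the lever; its -x axis points outward along the lever. Sleeve 74 mm long (36 to 110 mm from the axis), 18 mm wide, 10 mm thick, its top 83 mm above the bench; free space below it down to the pipe's top at 45 mm.
- vise: Green bench vise bolted to the bench between the cradle's side and the fixture; jaws 100 mm wide along y, top 122 mm above the bench; about 215 mm long in x (from -111 to +103 mm of its origin). Origin: underside, below the jaws.
- adhesive: Amber bottle with black cap, 44 mm across, 95 mm tall, loose. Origin: centre of its underside.
- tin: Yellow-labelled tin with a white lid, 74 mm across, 85 mm tall, loose. Origin: centre of its underside.
- tumbler: Drinking glass, 70 mm across, 95 mm tall, loose. Origin: centre of its underside.
- tape: Roll of blue tape, 60 mm across, 19 mm high, lying flat, loose. Origin: centre of its underside.
- spanner: Steel spanner lying on the bench, loose, under 20 mm high. Origin: its underside, x along its length.
- screwdriver: Screwdriver lying on the bench, loose, under 40 mm high. Origin: its underside, x along its length.
Mind the look-alikes: they are no part of the job. What is shaped like the glass_b but blue is not meant.

How it is judged:
On the way, in this order (a step that is already met when the one before it is completed fails the run):
1. the valve lever is turned fully open (value of joint valve above 1.45 rad), for 0.2 s.
2. the lamp is lifted out of its cradle, lens higher than the vise (height (world z) of lamp above 0.123 m), for 0.2 s.
At the end, for the whole second after the job is handed in: Valve within 7 degrees of open; the lamp still, held by the fingers alone, lens 4 to 18 mm above the glass, within 12 mm of the joint's middle along it and 8 mm across, within 7 degrees of the joint's direction and 5 of upright (value of joint valve above 1.45 rad and x of lamp in the frame of seam between -0.012 and 0.012 m and y of lamp in the frame of seam between -0.008 and 0.008 m and z of lamp in the frame of seam between 0.004 and 0.018 m and angle between the x axis of lamp and the x axis of seam, either way round below 0.12 rad and angle between lamp's own z axis and vertical below 0.09 rad and contact force between the fingers and lamp above 2 N and contact force between lamp and rig below 0.05 N and contact force between lamp and glass_a below 0.05 N and contact force between lamp and glass_b below 0.05 N and linear speed of lamp below 0.02 m/s and angular speed of lamp below 0.15 rad/s); the arm keeps its last pose, push and grip.
It fails at once if a glass plate is shifted on the bed (more than 4 mm) (distance of any of glass_a, glass_b from where it was at the start of the episode above 0.004 m).
It fails at once if the lamp touches the glass, the fixture or the vise (contact force between lamp and glass_a above 0.5 N or contact force between lamp and glass_b above 0.5 N or contact force between lamp and rig above 0.5 N or contact force between lamp and vise above 0.5 N).
It fails at once if one of the other loose things on the bench is pushed away (more than 20 mm) (distance of any of adhesive, tin, tumbler, tape, spanner, screwdriver from where it was at the start of the episode above 0.02 m).
It also fails if it takes over 61 s, if anything falls off the work surface, if the arm or the gripper's body presses on something with over 40 N, if the wrist force passes 120 N, or if a joint passes its speed limit or range.

### The arm

A 6-joint arm with a two-finger parallel gripper is mounted at the origin on the work surface. World frame = base frame: x ahead of the robot, y to its left, z up, the work surface at z = 0. Lengths are in m, angles in rad, forces in N, time in s.
With the tool pointing down it reaches from about 0.25 to 0.8 m from the base axis. Payload 3.9 kg.
Tool frame: the origin (TCP) lies on the centre line of the jaws, within the pads' length; the fingertips stand 22 mm ahead of it and the grasp point (between the pads) lies 3 mm ahead of it; z points along the fingers, y is the line along which they close (so a half turn about z gives the same grasp; the last joint's range is limited). The gripper opens to 85 mm and grips with 20 to 120 N. Pads are 22 mm wide; open, the fingers measure 114 mm over their backs; the gripper's body (76 mm by 85 mm) begins 54 mm behind the grasp point. The pads swing forward as they close: fully open they stand 13 mm farther back than shut.
Start: joints at [1.262, 0.26, -0.138, 1.173, 0, 1.571], TCP at [0.16, 0.5, 0.225] pointing down, gripper open.
Joint ranges: [-2.78, 2.78], [-0.83, 1.72], [-1.28, 1.37], [-1.9, 2.12], [-1.57, 1.48], [-3.14, 3.14]. Speed limits (rad/s): [2.57, 2.57, 3.14, 3.14, 3.14, 3.14].

### API

Orientations are given as [roll, pitch, yaw] about the fixed x, y, z axes, in that order (R = Rz(yaw) Ry(pitch) Rx(roll)).
In Python, from station import env gives the robot as it stands. The module is installed in compiled form; this text tells all that it offers.
- The arm moves only by the tool servo_tool, never from a script. Its argument "moves" is a list of rows, each a list of 3 entries, a list of its own where there are three numbers: the shift along the world's x, y, z in mm, then the turn about the world's z in rad, then the closure, from 0 (fully open) to 1 (shut). A call has 1 to 8 rows; each row shifts and turns the commanded pose from where the row before left it; what a row does not reach is not made up. A row lasts 1/8 s, in which the tool goes at most 62.5 mm and 10.7 degrees, less where a joint would pass 70% of its speed; a pose out of reach is approached as far as the arm can. A call is refused whole if a number of a shift passes 62.5 or a number of a turn 0.188, either way. A call with a gripper value outside its range is refused whole. The fingers move at their own pace and stop on an object; the grip force is fixed at half the most. Time passes only in rows, so rows that do not move let the fingers close. It gives the time, the measured TCP pose, the force, the opening and the grip force at its end, in the units of the state.
- env.read_state(): the state, without advancing time (a new reading comes with each control period).
- env.snapshot(name): name is "side" or "top" or "wrist"; returns a dict with "frame" (480x640x3 uint8, red, green, blue), "vertical_fov" (degrees; the focal length in pixels is half the picture's height over the tangent of half this angle, whatever the lens; pixels are square), "cx", "cy" (the principal point, pixels), "T" (4x4, takes a point from camera to world coordinates). Camera axes: x right, y down, z forward; pixel columns grow to the right and rows downward; lengths in m; the calibration is good to about 2 mm. A picture is of the moment at which its call begins. There is no depth.
- env.finish_job(): hands the job in; it is judged then, once.
The state is a dict: "time": time; "joints": joint angles; "joint_velocities": joint speeds; "effort": joint torques, N m; "position": TCP position; "ee_rot": TCP orientation; "force": force on the tool from outside, world axes, zero at the start; "wrist_torque": the same for the moment, N m; "gripper_width": finger opening in m; "gripper_force": force on a finger pad.
Only numpy, scipy, OpenCV 4.12 (cv2) and the standard library are available. Lean on these libraries where they do the work, as an engineer would, in place of code of your own. Each camera call takes 0.05 s, during which the arm holds its last target. There are 200 camera calls.

## Working session

There is one attempt and no reset: what is moved stays moved. The work goes in short steps, Python scripts to look and compute and a tool call to move; the robot and the scene stay as the last step left them, time stands still between calls to the robot, and variables do not carry over. Pictures are saved under pics/ and viewed, at most 12 in all, crops included, and the job is handed in when it is done.

Besides the shell and the picture viewer there is one more tool, called after "Emit:" as a command line: name --argument value ..., lists and objects as JSON in quotes. servo_tool: Moves the arm, as the interface text tells. Its arguments: {"type":"object","properties":{"moves":{"type":"array"}},"required":["moves"]}

```bash
mkdir -p pics
cat > h.py <<'E'
import numpy as np,cv2,pickle,sys
from station import env
def snap(n,f):
    s=env.snapshot(n); pickle.dump(s,open(f'pics/{f}.pkl','wb')); cv2.imwrite(f'pics/{f}.png',s['frame'][:,:,::-1]); return s
def load(f): return pickle.load(open(f'pics/{f}.pkl','rb'))
def foc(s): return s['frame'].shape[0]/2/np.tan(np.radians(s['vertical_fov'])/2)
def px2w(s,u,v,z):
    T=np.array(s['T']);d=T[:3,:3]@np.array([(u-s['cx'])/foc(s),(v-s['cy'])/foc(s),1]);o=T[:3,3]
    return o+d*(z-o[2])/d[2]
def w2px(s,p):
    T=np.array(s['T']);c=T[:3,:3].T@(np.array(p)-T[:3,3]);return s['cx']+foc(s)*c[0]/c[2],s['cy']+foc(s)*c[1]/c[2]
E
python3 - <<'E'
from h import *
print(env.read_state())
for n in('top','side'):
    s=snap(n,n);print(n,s['vertical_fov'],s['cx'],s['cy'],np.round(s['T'],3).tolist())
E
```

```text
{'time': 0.0, 'joints': array([ 1.26198030e+00,  2.60675972e-01, -1.39345533e-01,  1.17271588e+00,
       -2.02869915e-05,  1.57078519e+00]), 'joint_velocities': array([-0.00067647, -0.00023468, -0.00207983,  0.00064845,  0.00096519,
        0.00069756]), 'effort': array([-3.14230019e-04, -4.05677319e+01,  2.53923887e+01,  1.87868538e-02,
       -2.33455212e-04,  3.86480608e-06]), 'position': array([0.15936111, 0.49950749, 0.22397805]), 'ee_rot': array([-3.1396516e+00,  2.0265330e-05,  2.8327878e+00]), 'force': array([-0.82142955,  0.96166452,  0.45256389]), 'wrist_torque': array([ 0.00310813, -0.05275507,  0.04687124]), 'gripper_force': 0.0, 'gripper_width': 0.08537655491022457}
top 42.01099554567786 315.7563331941638 240.98916911004738 [[-0.004, -0.994, 0.113, 0.356], [-1.0, 0.003, -0.008, -0.045], [0.008, -0.113, -0.994, 1.83], [0.0, 0.0, 0.0, 1.0]]
side 49.14609422702996 314.6936402553035 242.8608373126314 [[0.968, -0.169, 0.185, 0.294], [-0.25, -0.681, 0.689, -0.925], [0.009, -0.713, -0.701, 0.967], [0.0, 0.0, 0.0, 1.0]]
```

View pics/top.png

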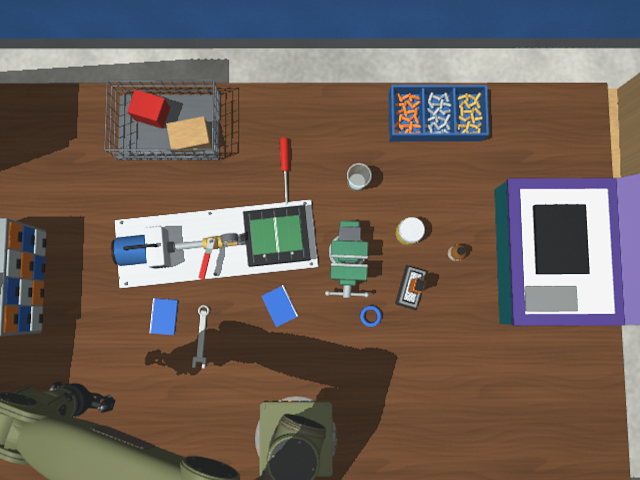

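View pics/side.png

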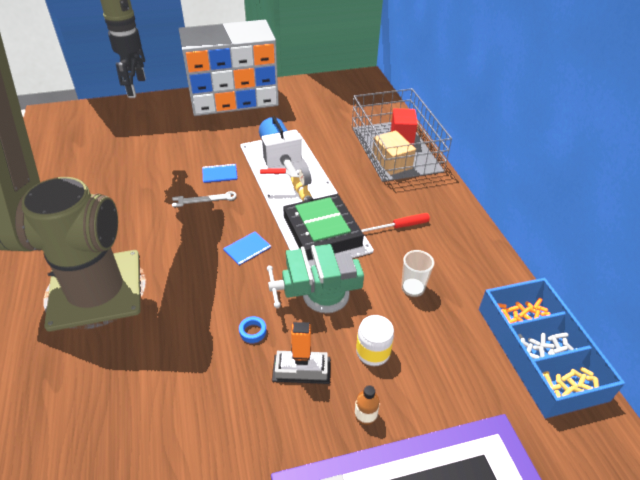

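Top view: the rig's white plate has corners at about (115,220), (312,202), (318,266) and (120,287). The red lever runs from (212,240) to (203,277), the joint is at (277,237), the lamp and cradle are at (411,287), and the vise is at (349,255). I'll enlarge the rig and the cradle.

Run:
```python
from h import *
s=load('top');f=s['frame'][:,:,::-1]
a=cv2.resize(f[195:295,190:325],None,fx=4.8,fy=4.8,interpolation=cv2.INTER_CUBIC)   # 648x480
t=load('side');g=t['frame'][:,:,::-1]
b=cv2.resize(f[255:320,385:450],(240,240),interpolation=cv2.INTER_CUBIC)
m=np.zeros((600,800,3),np.uint8);m[:480,:648]=a; m[360:600,560:800]=b
cv2.imwrite('pics/m.png',m)
for n,u,v,z in[('c1',115,220,.01),('c2',312,202,.01),('c3',318,266,.01),('c4',120,287,.01),('levend',203,277,.08),('levaxis',212,240,.08),('seam',277,237,.058)]:
    print(n,px2w(s,u,v,z).round(4))
```

```text
c1 [0.6268 0.5289 0.01  ]
c2 [ 0.679  -0.0493  0.01  ]
c3 [ 0.4897 -0.0663  0.01  ]
c4 [0.4305 0.508  0.01  ]
levend [0.4548 0.2562 0.08  ]
levaxis [0.5588 0.2326 0.08  ]
seam [0.5695 0.051  0.058 ]
```

View pics/m.png

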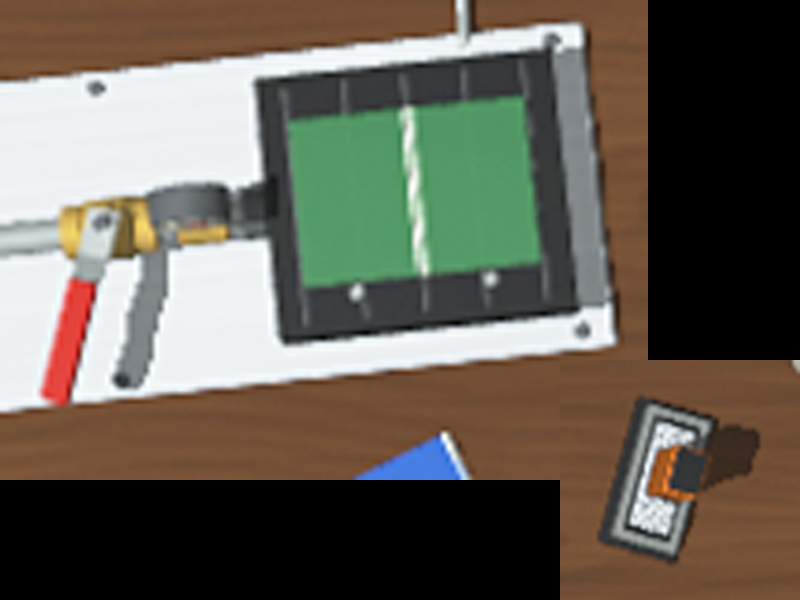

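The crop shows the lever axis at crop (103,220) and its end at (57,400), so the valve is already about 0.3 rad open. The joint runs from (407,108) to (424,275). The cradle foot's corners are clear.

```bash
cat >> h.py <<'E'
def Rz(a): return np.array([[np.cos(a),-np.sin(a)],[np.sin(a),np.cos(a)]])
E
python3 - <<'E'
from h import *
s=load('top')
c=lambda u,v,z:px2w(s,190+u/4.8-.4,195+v/4.8-.4,z)[:2]
d=lambda u,v,z:px2w(s,385+(u-560)/3.69,255+(v-360)/3.69,z)[:2]
j=[c(407,108,.058),c(424,275,.058)];D=j[0]-j[1];print('seam',np.mean(j,0),np.arctan2(D[1],D[0]),np.hypot(*D))
g=np.array([c(289,122,.058),c(522,97,.058),c(541,264,.058),c(305,288,.058)]);print('glass c',g.mean(0))
for i in range(4): e=g[(i+1)%4]-g[i];print(np.hypot(*e).round(3),np.arctan2(e[1],e[0]).round(3))
ax=c(103,220,.083);en=c(57,402,.083);print('axis',ax,'end',en,np.hypot(*(en-ax)),np.arctan2(*(ax-en)[::-1]))
q=np.array([d(640,397,.004),d(718,417,.004),d(675,562,.004),d(600,540,.004)]);print('dock',q.mean(0))
for i in range(4): e=q[(i+1)%4]-q[i];print(np.hypot(*e).round(3),np.arctan2(e[1],e[0]).round(3))
print('lamp top', d(688,472,.15))
yaw=.095;ax=ax
for phi,o in [(.3,45)]+[(p,23) for p in np.linspace(.3,1.6,8)]:
    p=ax+Rz(yaw)@(np.array([-np.cos(phi),np.sin(phi)])*.08-o/1e3*np.array([np.sin(phi),np.cos(phi)]));print(round(phi,2),o,p.round(4))
E
```

```text
seam [0.57685991 0.05339059] 0.10404219178250412 0.10066272889034403
glass c [0.5761173  0.05407796]
0.14 -1.465
0.101 -3.03
0.141 1.67
0.1 0.103
axis [0.55728297 0.23474562] end [0.45087786 0.25982827] 0.10932148179656752 -0.23150163364222898
dock [ 0.42738796 -0.33943956]
0.064 -1.826
0.12 2.831
0.061 1.282
0.118 -0.291
lamp top [ 0.42653507 -0.33765444]
0.3 45 [0.4698 0.207 ]
0.3 23 [0.4743 0.2285]
0.49 23 [0.4746 0.2439]
0.67 23 [0.4777 0.2591]
0.86 23 [0.4835 0.2733]
1.04 23 [0.4919 0.2863]
1.23 23 [0.5026 0.2975]
1.41 23 [0.5151 0.3065]
1.6 23 [0.5291 0.3131]
```

Emit:
servo_tool --moves '[[[40, -50, 0], 0, 1], [[40, -50, 0], 0, 1], [[40, -50, 0], 0, 1], [[40, -50, 0], 0, 1]]'

```text
time: 0.6
position: [0.3164, 0.3032, 0.2246]
ee_rot: [-3.141, 0.0, 2.834]
force: [0.8, 1.5, -0.8]
gripper_width: 0.0122
gripper_force: 0.0
```

Emit:
servo_tool --moves '[[[40, -25, 0], 0, 1], [[40, -25, 0], 0, 1], [[40, -25, 0], 0, 1], [[30, -20, 0], 0, 1], [[0, 0, -40], 0, 1], [[0, 0, -40], 0, 1], [[0, 0, 0], 0, 1]]'

```text
time: 1.48
position: [0.4627, 0.2084, 0.1417]
ee_rot: [-3.136, -0.006, 2.832]
force: [-0.3, 0.1, 0.5]
gripper_width: -0.0002
gripper_force: 0.0
```

Run:
```python
from h import *
s=snap('wrist','w1');print(env.read_state()['position'],np.round(s['T'],3).tolist(),w2px(s,[.557,.2347,.083]),w2px(s,[.4509,.2598,.083]))
```

```text
[0.46433746 0.20927729 0.14386763] [[0.305, 0.903, 0.304, 0.384], [0.952, -0.287, -0.102, 0.234], [-0.005, 0.32, -0.947, 0.291], [0.0, 0.0, 0.0, 1.0]] (np.float64(411.3262577815139), np.float64(381.8231805762057)) (np.float64(409.8049984045118), np.float64(215.37816365954723))
```

View pics/w1.png

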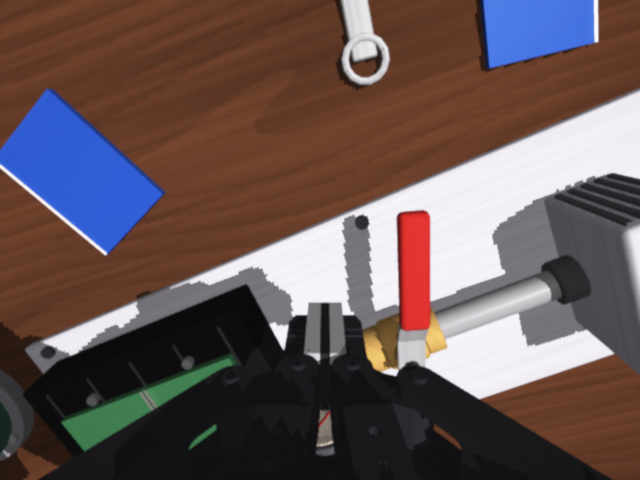

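The lever's end lies at (412,212), matching the prediction of (410,215), and the closed fingers at (325,310) are clear beside it. Next I lower and sweep.

Emit:
servo_tool --moves '[[[0, 0, -35], 0, 1], [[0, 0, -26], 0, 1], [[4, 12, 0], 0, 1], [[0, 12, 0], 0, 1], [[1, 15, 0], 0, 1], [[3, 15, 0], 0, 1], [[6, 14, 0], 0, 1], [[8, 13, 0], 0, 1]]'

```text
time: 2.52
position: [0.4882, 0.2921, 0.0839]
ee_rot: [3.141, 0.0, 2.833]
force: [0.2, 0.2, -0.1]
gripper_width: 0.0001
gripper_force: 0.0
```

Emit:
servo_tool --moves '[[[11, 12, 0], 0, 1], [[12, 9, 0], 0, 1], [[14, 6, 0], 0, 1], [[6, 2, 0], 0, 1], [[4, 1, 0], 0, 1], [[0, 0, 0], 0, 1]]'

```text
time: 3.28
position: [0.5347, 0.3208, 0.0837]
ee_rot: [-3.141, -0.0, 2.833]
force: [0.6, 0.2, 1.1]
gripper_width: -0.0003
gripper_force: 0.0
```

Run:
```python
from h import *
s=snap('top','t2');st=env.read_state();print(st['position'],st['force'])
w=snap('wrist','w2')
m=np.hstack([cv2.resize(s['frame'][195:295,100:260],(384,240)),cv2.resize(w['frame'],(320,240))])
cv2.imwrite('pics/m2.png',m[:,:,::-1])
```

```text
[0.53439776 0.32067437 0.08369957] [-0.39669258 -0.80330599 -0.33035172]
```

View pics/m2.png

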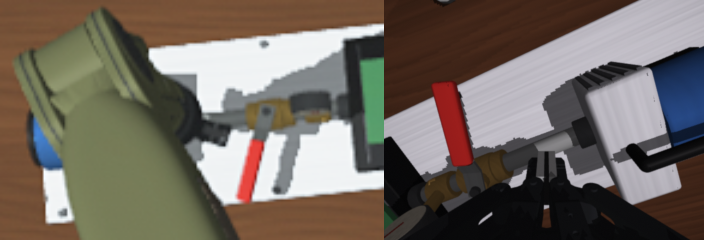

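The lever did not move (its end is still at px (202,278)), even though the fingers crossed its place. I'll check the fingertip height against the wrist picture.

Run:
```python
from h import *
s=load('w1');
for z in(.144,.135,.122,.11): print(z,w2px(s,[.4643,.2093,z]))
s=load('w2');
for z in(.084,.075,.062,.05): print(z,w2px(s,[.5344,.3207,z]))
print(w2px(s,[.557,.2347,.083]),w2px(s,[.4509,.2598,.083]))
st=env.read_state();print(st['joints'],st['position'])
```

```text
0.144 (np.float64(329.5057399329302), np.float64(317.40312140684773))
0.135 (np.float64(329.3680213867771), np.float64(307.1777090033243))
0.122 (np.float64(329.1912278820342), np.float64(294.05103473353137))
0.11 (np.float64(329.047486850575), np.float64(283.378461089427))
0.084 (np.float64(326.32599586565897), np.float64(312.41944046292485))
0.075 (np.float64(326.24301616589815), np.float64(302.4167971753234))
0.062 (np.float64(326.13636849533566), np.float64(289.5611395968491))
0.05 (np.float64(326.04955616482374), np.float64(279.09649851500905))
(np.float64(165.47872648473705), np.float64(402.0595207774289)) (np.float64(105.24825595778557), np.float64(167.81222846708948))
[ 5.40519298e-01  5.11181202e-01 -1.27359375e-01  9.32896220e-01
  4.06868224e-05  8.49461756e-01] [0.53427879 0.32065531 0.08376709]
```

View pics/w2.png

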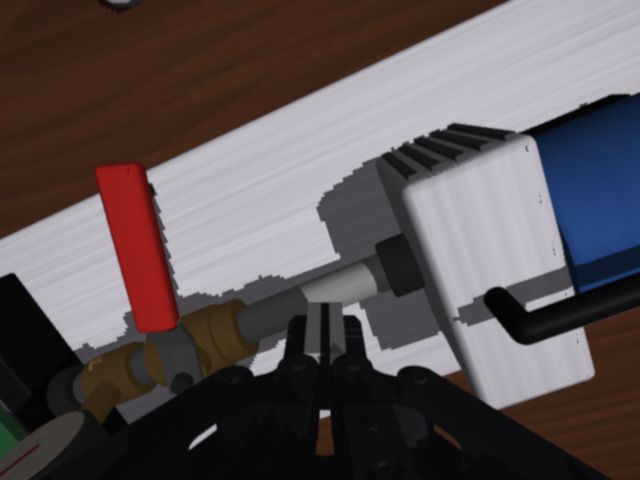

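Run:
```python
from h import *
s=snap('side','s2')
for z in(.084,.062): print(z,w2px(s,[.5344,.3207,z]))
print(w2px(s,[.557,.2347,.083]),w2px(s,[.4509,.2598,.083]))
c=cv2.resize(s['frame'][100:220,220:380],None,fx=5,fy=5,interpolation=cv2.INTER_CUBIC)
cv2.imwrite('pics/m3.png',c[:,:,::-1])
```

```text
0.084 (np.float64(284.54443995140105), np.float64(153.51553357671972))
0.062 (np.float64(284.77616187529384), np.float64(159.77186849948004))
(np.float64(298.95735394774846), np.float64(170.04279828094923)) (np.float64(259.85509842426217), np.float64(170.22860527959767))
```

View pics/m3.png

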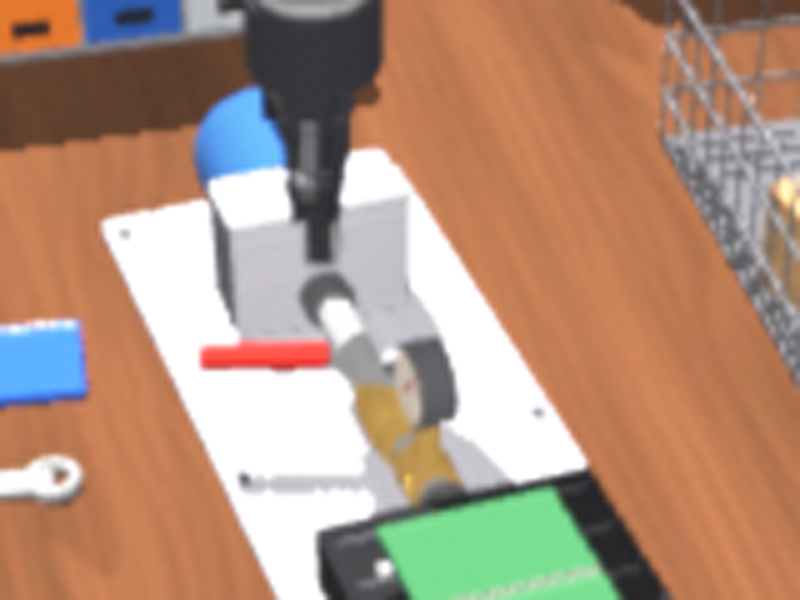

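The side view shows the fingertips at crop (320,262), i.e. row 152.4. That is at TCP height, about 0.085, so they passed just over the lever. The tips therefore stand roughly level with the reported TCP, and I need to go 22 mm lower.

Emit:
servo_tool --moves '[[[0, 0, 40], 0, 1], [[-14, -30, 10], 0, 1], [[-14, -30, 0], 0, 1], [[-14, -30, 0], 0, 1], [[-12, -26, 0], 0, 1], [[0, 0, -30], 0, 1], [[0, 0, -20], 0, 1], [[0, 0, 0], 0, 1]]'

```text
time: 4.42
position: [0.4789, 0.2041, 0.0827]
ee_rot: [-3.139, -0.003, 2.833]
force: [-0.2, -0.5, 0.5]
gripper_width: 0.0004
gripper_force: 0.0
```

Emit:
servo_tool --moves '[[[0, 0, -20], 0, 1], [[4, 11, 0], 0, 1], [[1, 11, 0], 0, 1], [[1, 12, 0], 0, 1], [[0, 11, 0], 0, 1], [[4, 11, 0], 0, 1]]'

```text
time: 5.18
position: [0.4903, 0.2602, 0.0641]
ee_rot: [-3.138, 0.001, 2.833]
force: [-1.2, -5.2, 0.3]
gripper_width: -0.0001
gripper_force: 2.3
```

Run:
```python
from h import *
st=env.read_state();print(st['position'],st['force'])
s=snap('wrist','w3')
h=cv2.cvtColor(s['frame'],cv2.COLOR_RGB2HSV);m=((h[...,0]<6)|(h[...,0]>174))&(h[...,1]>180)&(h[...,2]>100)
n,l,q,c=cv2.connectedComponentsWithStats(m.astype(np.uint8));i=1+q[1:,4].argmax();print(q[i])
ys,xs=np.where(l==i);r=cv2.minAreaRect(np.c_[xs,ys].astype(np.float32));b=cv2.boxPoints(r)
w=np.array([px2w(s,*p,.083)[:2] for p in b]);print(b.round(),w.round(4))
for k in range(2): e=w[k+1]-w[k];print(np.hypot(*e),np.arctan2(e[1],e[0]))
```

```text
[0.49029503 0.26017777 0.06405283] [-1.18804808 -5.22817047  0.26360671]
[ 367  247   77  111 4375]
[[361. 339.]
 [406. 242.]
 [446. 261.]
 [400. 358.]] [[0.4953 0.2723]
 [0.4625 0.2984]
 [0.4737 0.3101]
 [0.5081 0.2846]]
0.04183454138535853 2.4688492617609974
0.01614651255025279 0.8090805247043698
```

The lever is turning (5 N, φ about 0.77). I keep sweeping.

Emit:
servo_tool --moves '[[[4, 11, 0], 0, 1], [[7, 10, 0], 0, 1], [[7, 8, 0], 0, 1], [[10, 8, 0], 0, 1], [[12, 6, 0], 0, 1], [[8, 2, 0], 0, 1], [[4, 0, 0], 0, 1]]'

```text
time: 6.1
position: [0.5301, 0.3043, 0.0622]
ee_rot: [-3.132, -0.023, 2.835]
force: [-30.5, -4.1, 17.2]
gripper_width: -0.0002
gripper_force: 15.0
```

Run:
```python
from h import *
st=env.read_state();print(st['position'],st['force'])
s=snap('wrist','w4');t=snap('top','t4')
for s,lo in((s,1500),(t,20)):
  h=cv2.cvtColor(s['frame'],cv2.COLOR_RGB2HSV);m=((h[...,0]<6)|(h[...,0]>174))&(h[...,1]>150)&(h[...,2]>100)
  n,l,q,c=cv2.connectedComponentsWithStats(m.astype(np.uint8))
  for i in range(1,n):
    if q[i,4]<lo: continue
    ys,xs=np.where(l==i);b=cv2.boxPoints(cv2.minAreaRect(np.c_[xs,ys].astype(np.float32)))
    w=np.array([px2w(s,*p,.083)[:2] for p in b]);print(w.mean(0),[(np.hypot(*e).round(3),np.arctan2(e[1],e[0]).round(3)) for e in np.diff(w[:3],axis=0)])
```

```text
[0.53007933 0.30434921 0.06215623] [-30.48989132  -4.09093604  17.15042585]
[0.54682941 0.33521552] [(np.float64(0.023), np.float64(1.678)), (np.float64(0.017), np.float64(0.088))]
[0.94175607 0.42339043] [(np.float64(0.086), np.float64(-0.261)), (np.float64(0.108), np.float64(-1.878))]
[0.80686359 0.03041064] [(np.float64(0.023), np.float64(-1.572)), (np.float64(0.096), np.float64(-3.14))]
[0.55298648 0.28111543] [(np.float64(0.011), np.float64(0.019)), (np.float64(0.014), np.float64(-1.574))]
```

The lever now lies at 1.678 rad in the world, along the pipe, and it is pressed on its stop. I back off, rise, and go to the lamp with the gripper open.

Emit:
servo_tool --moves '[[[-30, 0, 0], 0, 1], [[0, 0, 50], 0, 1], [[0, 0, 60], 0, 0.5], [[0, 0, 60], 0, 0], [[0, 0, 30], 0, 0], [[-8, -58, 0], 0.02, 0], [[-8, -58, 0], 0, 0], [[-8, -58, 0], 0, 0]]'

```text
time: 7.2
position: [0.4897, 0.1318, 0.2648]
ee_rot: [3.138, 0.003, 2.854]
force: [0.5, -0.9, 0.1]
gripper_width: 0.0854
gripper_force: 0.0
```

Emit:
servo_tool --moves '[[[-8, -58, 0], 0, 0], [[-8, -58, 0], 0, 0], [[-8, -58, 0], 0, 0], [[-8, -58, 0], 0, 0], [[-8, -58, 0], 0, 0], [[-8, -58, 0], 0, 0], [[0, -50, 0], 0, 0], [[0, 0, 0], 0, 0]]'

```text
time: 8.2
position: [0.4422, -0.2693, 0.2643]
ee_rot: [-3.142, 0.004, 2.848]
force: [-0.3, -0.1, -0.5]
gripper_width: 0.0856
gripper_force: 0.0
```

Run:
```python
from h import *
st=env.read_state();print(st['position'],st['ee_rot'])
s=snap('wrist','w5')
print(w2px(s,[.427,-.339,.15]),w2px(s,[.427,-.339,.03]),[w2px(s,[*st['position'][:2],z]) for z in (.25,.23,.15,.03)])
t=snap('top','t5')
h=cv2.cvtColor(t['frame'],cv2.COLOR_RGB2HSV);m=((h[...,0]<6)|(h[...,0]>174))&(h[...,1]>150)&(h[...,2]>100)
m[:, :150]=0;m[:,300:]=0
ys,xs=np.where(m[220:300]);b=cv2.boxPoints(cv2.minAreaRect(np.c_[xs,ys+220].astype(np.float32)));w=np.array([px2w(t,*p,.083)[:2] for p in b]);print('lever',w.round(3).tolist())
```

```text
[ 0.442217   -0.26928988  0.26426346] [-3.14157121  0.0036369   2.84829225]
(np.float64(224.43676170243782), np.float64(238.12207563158495)) (np.float64(253.38934040942647), np.float64(199.05034241051024)) [(np.float64(326.1281825165888), np.float64(296.58263911250083)), (np.float64(325.9669769501561), np.float64(278.3769419058656)), (np.float64(325.5426501500554), np.float64(230.4557353976732)), (np.float64(325.21480434546095), np.float64(193.43057813423985))]
lever [[0.554, 0.348], [0.561, 0.274], [0.545, 0.273], [0.538, 0.346]]
```

View pics/w5.png

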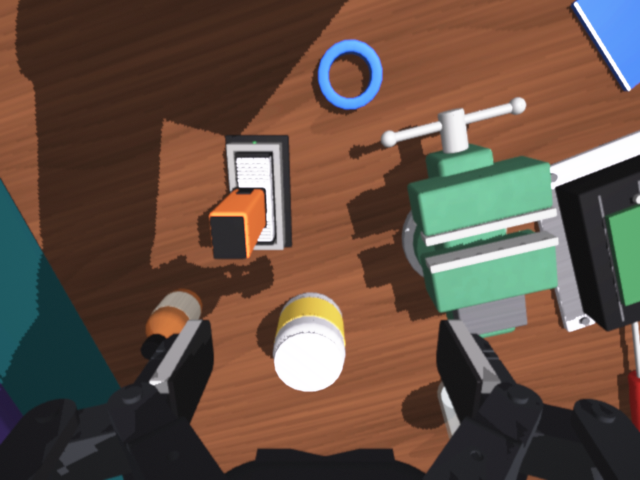

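The wrist view shows the handle top centred at (231,237), with (224,238) predicted. The tin is at (310,340) and the bottle at (175,320), both lower than the fingers' path. The lever is still open (direction 1.665).

Run:
```python
from h import *
s=load('w5');print(px2w(s,231,237,.15))
# dock foot/outer box in the view: corners on box top z=.03
q=np.array([px2w(s,*p,.03)[:2] for p in((227,144),(277,143),(284,246),(283,246))]);print(q)
for p in ((.4274,-.3394,.03),):print(w2px(s,p))
t=load('top')
print('adh',px2w(t,457,252,.05),'tin',px2w(t,411,230,.08),'tape',px2w(t,371,316,.01))
```

```text
[ 0.42756093 -0.33427771  0.15      ]
[[ 0.36978368 -0.34444361]
 [ 0.38262677 -0.29888008]
 [ 0.4826439  -0.32593584]
 [ 0.48234463 -0.32692306]]
(np.float64(253.1499139200653), np.float64(199.54337160717054))
adh [ 0.52575221 -0.46425874  0.05      ] tin [ 0.58573674 -0.32876367  0.08      ] tape [ 0.34434108 -0.21900736  0.01      ]
```

Emit:
servo_tool --moves '[[[-5, -33, 0], 0, 0], [[-5, -33, 0], 0.01, 0], [[0, 0, 0], 0, 0]]'

```text
time: 8.68
position: [0.4316, -0.3322, 0.264]
ee_rot: [3.141, 0.001, 2.863]
force: [0.1, 0.8, 1.2]
gripper_width: 0.0855
gripper_force: 0.0
```

Run:
```python
from h import *
st=env.read_state();print(st['position'],st['ee_rot'])
s=snap('wrist','w6')
h=cv2.cvtColor(s['frame'],cv2.COLOR_RGB2HSV)
m=(h[...,0]>4)&(h[...,0]<16)&(h[...,1]>190)&(h[...,2]>120)
n,l,q,c=cv2.connectedComponentsWithStats(m.astype(np.uint8))
for i in range(1,n):
    if q[i,4]>300: print(q[i])
print([w2px(s,[*st['position'][:2],z]) for z in (.264,.24,.15,.1)])
```

```text
[ 0.43156504 -0.33224132  0.26404886] [3.14146621e+00 1.35736721e-03 2.86262612e+00]
[(np.float64(326.2887593814028), np.float64(312.1386783180635)), (np.float64(326.0567208440302), np.float64(287.4444200405065)), (np.float64(325.52625191418196), np.float64(230.99027707691948)), (np.float64(325.3521747770435), np.float64(212.46445014579675))]
```

View pics/w6.png

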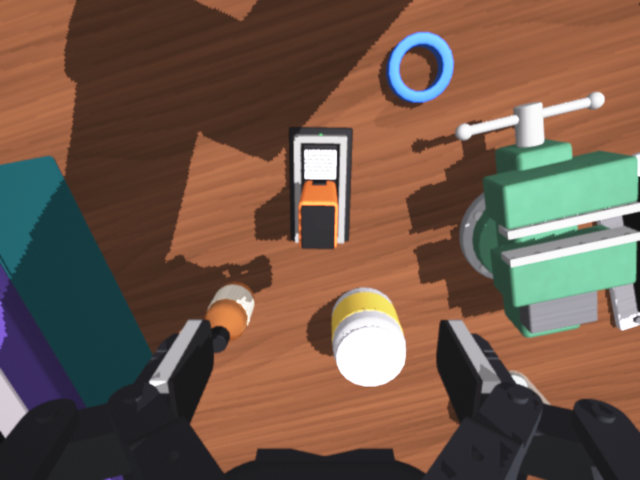

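The handle top is centred at (319,226) while the tool axis is at (325.5,231) at that height, so the lamp lies about 2 mm nearer the base and 2 mm to the right. Rotation is aligned. I lower now.

Emit:
servo_tool --moves '[[[-3, -2, -45], 0, 0], [[0, 0, -45], 0, 0], [[0, 0, -40], 0, 0], [[0, 0, -20], 0, 0], [[0, 0, -8], 0, 0], [[0, 0, 0], 0, 0]]'

```text
time: 9.48
position: [0.4282, -0.3331, 0.1061]
ee_rot: [3.141, 0.0, 2.864]
force: [-0.4, -0.5, 0.5]
gripper_width: 0.0854
gripper_force: 0.0
```

Run:
```python
from h import *
st=env.read_state();print(st['position'],st['ee_rot'],st['force'])
s=snap('side','s7');w=snap('wrist','w7')
p=st['position'];print([w2px(s,[p[0],p[1],z]) for z in(.15,p[2],.03)])
u,v=map(int,w2px(s,[*p[:2],.1]))
c=cv2.resize(s['frame'][v-50:v+50,u-45:u+45],(360,400),interpolation=cv2.INTER_CUBIC);print(u-45,v-50)
cv2.imwrite('pics/m7.png',np.hstack([c,cv2.resize(w['frame'][120:480,120:520],(440,400))])[:,:,::-1])
```

```text
[ 0.42817672 -0.33309244  0.10605942] [3.14124389e+00 4.02549775e-05 2.86424004e+00] [-0.43264889 -0.46872029  0.54569894]
[(np.float64(301.1164698485528), np.float64(324.88044240346846)), (np.float64(301.30999040153455), np.float64(338.32039212411763)), (np.float64(301.6190782769375), np.float64(359.7864609249302))]
256 290
```

View pics/m7.png

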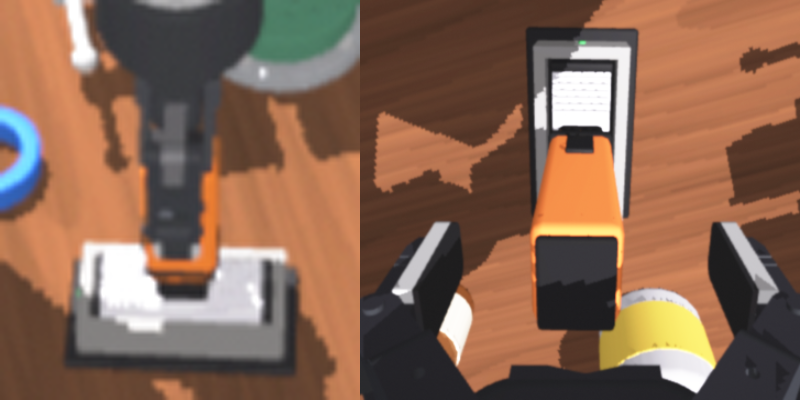

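The side crop shows the near finger centred on the handle with its tip at crop (178,258). The wrist crop shows the handle between the pads, within about 2 mm of centre.

Run:
```python
from h import *
s=load('s7')
for d in(.043,.057):
  for z in(.07,.085,.1,.115): print(d,z,w2px(s,[.4282-.28*d,-.3331-.96*d,z]))
w=load('w7');print([w2px(w,[.4282,-.3331,z]) for z in(.15,.106)], 'handle top px',120+(577-360)/1.1,120+282*.9)
```

```text
0.043 0.07 (np.float64(300.402299505482), np.float64(367.2712924196229))
0.043 0.085 (np.float64(300.3278401647284), np.float64(363.0491250924647))
0.043 0.1 (np.float64(300.251828488103), np.float64(358.7389335935594))
0.043 0.115 (np.float64(300.17421541935795), np.float64(354.3379362210442))
0.057 0.07 (np.float64(300.0399884020035), np.float64(373.53588275745824))
0.057 0.085 (np.float64(299.9610182317444), np.float64(369.33724344544385))
0.057 0.1 (np.float64(299.8803852362232), np.float64(365.0501960232324))
0.057 0.115 (np.float64(299.7980363370201), np.float64(360.67191844878977))
[(np.float64(328.3571571223296), np.float64(377.63881451140855)), (np.float64(327.40806107952045), np.float64(310.26252475740324))] handle top px 317.27272727272725 373.8
```

Emit:
servo_tool --moves '[[[0, -1, 0], 0, 0.5], [[0, 0, 0], 0, 1], [[0, 0, 0], 0, 1], [[0, 0, 0], 0, 1], [[0, 0, 0], 0, 1], [[0, 0, 0], 0, 1]]'

```text
time: 10.32
position: [0.428, -0.3355, 0.1062]
ee_rot: [-3.141, 0.001, 2.863]
force: [-0.8, -1.4, 3.4]
gripper_width: 0.0272
gripper_force: 59.8
```

The grip holds (60 N, width 27 mm). I lift straight up.

Emit:
servo_tool --moves '[[[0, 0, 15], 0, 1], [[0, 0, 30], 0, 1], [[0, 0, 40], 0, 1], [[0, 0, 40], 0, 1], [[0, 0, 35], 0, 1], [[0, 0, 0], 0, 1], [[0, 0, 0], 0, 1]]'

```text
time: 11.2
position: [0.427, -0.3344, 0.2646]
ee_rot: [3.141, -0.002, 2.863]
force: [-0.5, 0.4, -3.8]
gripper_width: 0.0269
gripper_force: 59.6
```

Emit:
servo_tool --moves '[[[12, 30, 0], 0.03, 1], [[15, 40, 0], 0.05, 1], [[15, 40, 0], 0.05, 1], [[15, 40, 0], 0.05, 1], [[15, 40, 0], 0.05, 1], [[15, 40, 0], 0.05, 1], [[15, 40, 0], 0.05, 1], [[15, 40, 0], 0.05, 1]]'

```text
time: 12.2
position: [0.5435, -0.0236, 0.2634]
ee_rot: [3.141, -0.005, -3.039]
force: [-0.2, 0.2, -2.4]
gripper_width: 0.0272
gripper_force: 60.1
```

Emit:
servo_tool --moves '[[[15, 40, 0], 0.02, 1], [[12, 25, 0], 0, 1], [[5, 14, 0], 0, 1], [[0, 0, 0], 0, 1], [[0, 0, 0], 0, 1]]'

```text
time: 12.82
position: [0.5759, 0.0529, 0.2653]
ee_rot: [-3.141, -0.002, -3.021]
force: [0.7, 0.3, -3.1]
gripper_width: 0.0275
gripper_force: 60.1
```

The lamp is high above the joint at lens height about 0.17. I trim the yaw, lower to about 25 mm above the glass, and look.

Emit:
servo_tool --moves '[[[0, 0, -30], -0.018, 1], [[0, 0, -30], 0, 1], [[0, 0, -20], 0, 1], [[0, 0, -6], 0, 1], [[0, 0, 0], 0, 1], [[0, 0, 0], 0, 1]]'

```text
time: 13.58
position: [0.5775, 0.0537, 0.181]
ee_rot: [-3.141, 0.002, -3.039]
force: [-0.6, -0.6, -2.8]
gripper_width: 0.0275
gripper_force: 60.0
```

Run:
```python
from h import *
st=env.read_state();print(st['position'],st['ee_rot'])
w=snap('wrist','w8');t=snap('top','t8');s=snap('side','s8')
u,v=map(int,w2px(s,[.577,.054,.08]));print('side off',u-36,v-36)
# side crop 72x72 ->x5 (360), top crop 70x48 , wrist 440x600
a=cv2.resize(s['frame'][v-36:v+36,u-36:u+36],(360,360),interpolation=cv2.INTER_CUBIC)
b=cv2.resize(t['frame'][205:270,240:318],(360,240)[:2],interpolation=cv2.INTER_CUBIC)
c=cv2.resize(w['frame'][60:420,180:444],(440,600),interpolation=cv2.INTER_CUBIC)
cv2.imwrite('pics/m8.png',np.hstack([np.vstack([a,b]),c])[:,:,::-1])
p=st['position']
for z in(.058,.087,.15):print(z,w2px(w,[p[0],p[1],z]))
R=Rz(.103)
for x,y in((50,0),(-50,0),(50,70),(-50,70),(-50,-70)):
  q=np.array([.5765,.0537])+R@np.array([x,y])/1e3; print(x,y,'wrist',np.round(w2px(w,[*q,.058])),'side',np.round(w2px(s,[*q,.058]),1))
```

```text
[0.57747493 0.05368154 0.18100635] [-3.14148123e+00  2.08542165e-03 -3.03884516e+00]
side off 286 175
0.058 (np.float64(325.8561877884293), np.float64(227.3497396348548))
0.087 (np.float64(326.00910323962256), np.float64(240.51231187387228))
0.15 (np.float64(326.4873832039569), np.float64(281.6814320111769))
50 0 wrist [326. 289.] side [340.2 213.2]
-50 0 wrist [326. 155.] side [304.2 221.9]
50 70 wrist [418. 289.] side [330.4 197.2]
-50 70 wrist [429. 155.] side [295.4 205.3]
-50 -70 wrist [223. 156.] side [313.7 239.8]
```

View pics/m8.png

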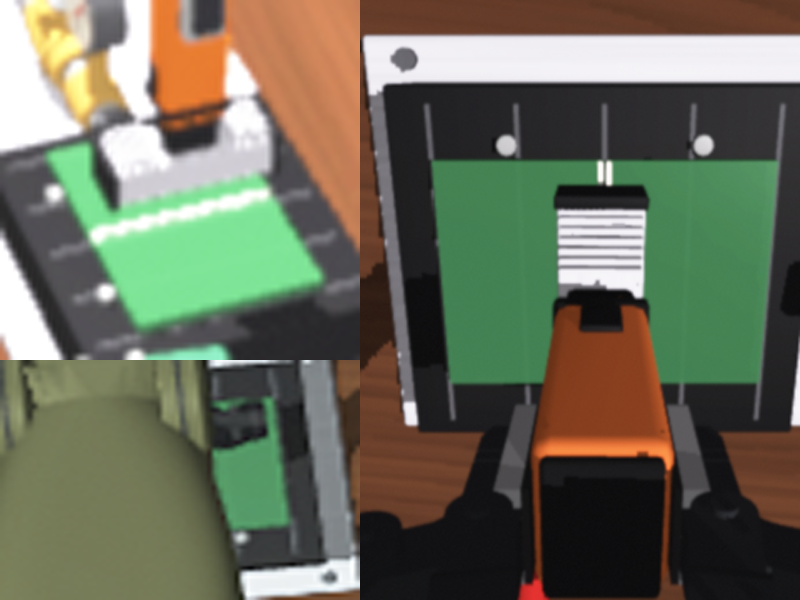

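The wrist crop shows the glass edges and joint within 1–2 px of prediction (joint at column 327). The lamp head's near end face is at crop rows 187 to 207, cols 555 to 648, parallel to the joint. The side crop shows the lamp upright and clear of the glass. Next I work out the offset.

Run:
```python
from h import *
w=load('w8');R=Rz(.103)
for name,row,z in(('bottom',187,.087),('top',207,.112)):
  e=np.array([px2w(w,180+(u-360)/1.667,60+row/1.667,z)[:2] for u in((555,648) if name=='bottom' else (557,646))])
  m=e.mean(0);print(name,np.hypot(*(e[1]-e[0])), 'in seam frame mm',1e3*R.T@(m-[.5765,.0537]))
j=px2w(w,180+(605-360)/1.667,60+172/1.667,.058)[:2];print('joint',1e3*R.T@(j-[.5765,.0537]))
print('edge',1e3*R.T@(px2w(w,327,156,.058)[:2]-[.5765,.0537]))
# lamp heights from side: head lower front corners crop (118,205),(270,170)
s=load('s8')
for x,y in((-45.5,-16),(45.5,-16)):
  q=np.array([.5775,.0537])+R@np.array([x,y])/1e3
  for z in(.077,.087,.097): print(x,z,(np.array(w2px(s,[*q,z]))-[286,175])*5)
```

```text
bottom 0.03425111115867937 in seam frame mm [-43.42522862  -0.81673176]
top 0.029701215486299285 in seam frame mm [-40.84297997  -0.84617145]
joint [-44.81741226   0.64746008]
edge [-49.64067791   0.66354413]
-45.5 0.077 [111.91948368 224.53002249]
-45.5 0.087 [111.93977091 209.75135493]
-45.5 0.097 [111.96027474 194.8148981 ]
45.5 0.077 [278.18759765 184.41604533]
45.5 0.087 [279.07520323 169.68291661]
45.5 0.097 [279.97212133 154.79521193]
```

The lamp is about +2 mm along and −1.4 mm across, with the lens at about 0.088. I trim and lower 18 mm.

Emit:
servo_tool --moves '[[[-2, 1, -6], 0, 1], [[0, 0, -5], 0, 1], [[0, 0, -4], 0, 1], [[0, 0, -3], 0, 1], [[0, 0, 0], 0, 1], [[0, 0, 0], 0, 1], [[0, 0, 0], 0, 1]]'

```text
time: 14.6
position: [0.5749, 0.0549, 0.162]
ee_rot: [3.142, 0.0, -3.038]
force: [-0.5, 0.2, -2.3]
gripper_width: 0.0273
gripper_force: 60.1
```

Run:
```python
from h import *
st=env.read_state();print(st['position'],st['ee_rot'],st['joint_velocities'].round(4),st['force'])
w=snap('wrist','w9');f=w['frame']
# bright fins columns / dark end cap below glass: green mask along the row of the head
h=cv2.cvtColor(f,cv2.COLOR_RGB2HSV);g=(h[...,0]>45)&(h[...,0]<85)&(h[...,1]>80)
for r in range(150,215,4):
  x=np.where(g[r,225:430])[0]+225
  if len(x): d=np.diff(x);k=d.argmax();print(r,x[0],x[k],x[k+1],x[-1])
```

```text
[0.57491448 0.05494425 0.16200928] [ 3.14158862e+00  4.63800198e-04 -3.03842246e+00] [ 0.0004 -0.0021 -0.0002  0.0016  0.0011 -0.0013] [-0.4989016   0.24482876 -2.323193  ]
166 225 318 330 429
170 225 318 330 429
174 225 298 350 429
178 225 296 352 429
182 225 296 353 429
186 225 297 352 429
190 225 297 352 429
194 225 297 352 429
198 225 297 352 429
202 225 297 352 429
206 225 297 352 429
210 225 297 351 429
214 225 297 351 429
```

The head (columns 298–350) is centred on the joint (318–330), the arm is still, and the lens is about 11 mm above the glass. I hand in.

```bash
python3 -c "
from h import *
print(env.finish_job())"
```

```text
the job is handed in; nothing more can be done
None
```

The job is handed in, but no verdict came back. By my measurements, the valve is open on its stop, and the lamp is held level and centred over the joint, lens about 11 mm above the glass.

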